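# Jack up the drive unit at its marked lug and hold the pump handle down

### The arm

A 6-joint arm with a two-finger parallel gripper is mounted at the origin on the work surface. World frame = base frame: x ahead of the robot, y to its left, z up, the work surface at z = 0. Lengths are in m, angles in rad, forces in N, time in s.
With the tool pointing down it reaches from about 0.35 to 0.975 m from the base axis. Payload 7.1 kg.
Tool frame: the origin (TCP) lies midway between the tips of the shut fingers; the grasp point (between the pads) lies 19 mm behind it; z points along the fingers, x is the direction in which the jaws open and shut, and the axes are right-handed (so a half turn about z gives the same grasp; the last joint's range is limited). The gripper opens to 88 mm and grips with 3 to 60 N. Pads are 20 mm wide; open, the fingers measure 115 mm over their backs; the gripper's body (75 mm by 178 mm) begins 61 mm behind the grasp point.
Start: joints at [-1.28, 0.423, 1.63, -0, 1.089, -0.019], TCP at [0.191, -0.595, 0.223] pointing down, gripper open.
Joint ranges: [-3, 3], [-0.9, 2.11], [0.09, 2.58], [-1.31, 4.45], [0.11, 2.69], [-2.54, 2.54]. Speed limits (rad/s): [2.39, 2.39, 3.01, 3.14, 3.14, 3.14].

### API

Orientations are given as a unit quaternion [w, x, y, z].
In Python, from station import move_pose, movel, movej, command_gripper, wait, inverse_kinematics, read_camera, camera_info, MotionError, job_done, get_time, get_joint_pos, get_qvel, get_effort, get_tcp_pos, get_ee_rot, get_ft_force, get_ft_torque, get_grip_width gives the robot as it stands. Calls block until the motion is done:
- move_pose(position, orientation): joint-space move of the TCP to a pose.
- movel(position, frame=None, v=0.15, until_force=None): straight line of the TCP; frame=None keeps the orientation; v is the mean speed in m/s. With until_force (N) it stops when the force on the tool has changed by that much, and returns True; else False.
- movej(angles): joint-space move.
- command_gripper(opening): opening from 0.0 (shut) to 1.0 (fully open); the grip force is fixed at half the most; returns when the fingers have stopped.
- wait(seconds).
- inverse_kinematics(position, orientation): joint angles nearest the present ones, or None.
- read_camera(name): name is "scene" or "top"; returns the picture (400x640x3 uint8, red, green, blue); there is no depth.
- camera_info(name): a dict with "intrinsics" (3x3 intrinsics, pixels), "T" (4x4, takes a point from camera to world coordinates). Camera axes: x right, y up, looking along -z (the intrinsics and any distortion apply to the point x, -y, -z); pixel columns grow to the right and rows downward; lengths in m; the calibration is good to about 2 mm. A picture is of the moment at which its call begins. camera_info takes no time and is no camera call.
A pose or a line that the arm cannot do raises MotionError and nothing moves.
- job_done(): hands the job in, once; it reports no verdict.
Readings, each from a call of its own:
- get_time(): time.
- get_joint_pos(): joint angles.
- get_qvel(): joint speeds.
- get_effort(): joint torques, N m.
- get_tcp_pos(): TCP position.
- get_ee_rot(): TCP orientation.
- get_ft_force(): force on the tool from outside, world axes, zero at the start.
- get_ft_torque(): the same for the moment, N m.
- get_grip_width(): opening from 0.0 (shut) to 1.0 (fully open).
Only numpy, scipy, OpenCV 4.12 (cv2) and the standard library are available. Lean on these libraries where they do the work, as an engineer would, in place of code of your own. Each camera call takes 0.05 s, during which the arm holds its last target.

### The job

The drive unit at the back of the bench needs packing under its front feet: slide the small bottle jack along the bench until its saddle stands squarely under the pad of the yellow jacking lug, then pump the handle until the jack has raised the front feet 10 to 25 mm clear of the bench. Finish still holding the handle, pressed right down to the end of its stroke, so that I can slip the packing in while you keep it there. Let only the jack lift the unit (do not touch the unit yourself), keep the jack upright, and leave the bins, tools and other things on the bench where they are.

Things in the scene. Friction and masses are not known exactly. Their poses are not given: they have to be found in the camera images.
- jack: Small blue bottle jack, loose, 1.8 kg; its smooth sole slides easily (4 N drags it). Sole 104 x 80 x 14 mm, from 64 mm behind to 40 mm ahead of the ram axis; tank 58 mm across, to 86 mm height. Origin: ram axis at the sole's underside. The pump handle reaches out along -x, z is up. It can be dragged by the handle: a pinch across the grip also keeps its yaw.
- saddle (a point): Centre of the top face of the jack's saddle, a round steel disc 48 mm across on the ram; on the jack's ram axis.
- ram: Ram of the jack with the saddle on top; moves only straight up out of the tank. Origin: as the jack's, but rising with the ram.
- ram_height (a joint): How far the ram is out, 0 to 0.045 m, at the start 0 to 0.011; the saddle top is 0.115 m + this above the bench. A full stroke of the handle raises it 8 mm (the first one 1 to 12 mm, the one that takes up the load about 6). It stays up when the handle rises again, but loaded settles back 1 to 2 mm. Strokes must be full, top to bottom: under load a short one sinks back. It cannot be lowered.
- pump_handle: Pump handle of the jack: steel bar with a black square rubber grip, 18 x 18 mm, 66 mm long, in line with the jack's -x. Origin: on the pivot pin, 37 mm behind the ram axis (-x) and 80 mm above the sole; the grip is 94 to 160 mm from the pivot. It swings only in the jack's upright x-z plane.
- handle_angle (a joint): Pump handle, rad: 0 = fully raised (bar 0.6 rad above level, sloping up away from the jack; a return spring lifts it there with about 2 N at the grip), 0.9 = right down against its stop (bar 0.3 rad below level). Pressing down pumps: about 4 N at the grip unloaded, 6 to 10 N with the unit on the jack; a hard push against the stop tips the unloaded jack.
- handle_grip (a point): Middle of the handle's rubber grip, 127 mm from the pivot; 152 mm above the bench with the handle raised, 42 mm with it right down.
- handle_pivot (a point): Centre of the handle's pivot pin, 37 mm behind the ram axis and 80 mm above the sole.
- drive_unit: Grey-green welded skid, 300 x 400 mm, on four levelling feet, with a grey motor and gearbox on top (244 mm high in all), 10 to 14 kg. Its rear feet are bolted down and it pivots on them (280 mm behind the front face, 30 mm above the bench). Origin: middle of the frame's front face, at bench height; -x faces the robot. The frame begins 70 mm above the bench.
- lug_pad (a point): The marked lift point: centre of the underside of a round pad, 26 mm across, under the yellow lug, a plate 56 mm wide, 12 mm thick, jutting 105 mm from the unit's front at 134 to 146 mm height; black ring and dot on top straight above the pad. Pad face 130 mm up at the start, 75 mm in front of the frame. It rises 1.37 mm per 1 mm of the front feet and draws the jack up to 7 mm towards the unit.
- front_foot (a point): Midway between the undersides of the unit's two front feet (feet 320 mm apart); its height above the bench is the clearance under the front feet, 0 at the start.
- bin_zinc: Grey open hardware bin with zinc bolts, 150 x 90 x 62 mm, loose; leave alone. Origin under its centre.
- bin_brass: Grey open hardware bin with yellow bolts, 150 x 90 x 62 mm, loose; leave alone. Origin under its centre.
- bin_black: Grey open hardware bin with black bolts, 150 x 90 x 62 mm, loose; leave alone. Origin under its centre.
- spanner: Steel spanner 170 mm long lying on the bench; leave alone.
- hammer: Hammer 260 mm long lying on the bench; leave alone.
- packer: Steel packing plate 80 x 60 x 10 mm lying ready on the bench; leave alone. Origin under its centre.
- grease_tin: Red tin 64 mm across, 75 mm high; leave alone. Origin under its centre.
Mind the look-alikes: they are no part of the job. Leave any purple or red look-alike of the jack alone.

How it is judged:
On the way, in this order (a step that is already met when the one before it is completed fails the run):
1. the saddle stands under the lug's pad (centres within 11 mm in plan), the jack upright, the unit still down on its feet (horizontal distance between saddle and lug_pad below 0.011 m and angle between jack's own z axis and vertical below 0.06 rad and height (world z) of front_foot below 0.002 m and contact force between ram and drive_unit below 3 N), for 0.2 s.
2. the jack has begun to lift: the saddle bears on the pad and the front feet are more than 3 mm up (height (world z) of front_foot above 0.003 m and contact force between ram and drive_unit above 10 N), for 0.1 s.
At the end, for the whole second after the job is handed in: Front feet 10 to 25 mm clear, carried by the jack (over 15 N on the pad, saddle and pad centres within 13 mm in plan, jack within 0.06 rad of upright); handle held down by the fingers (angle above 0.8 rad, over 1.5 N); all at rest; robot not touching the unit (height (world z) of front_foot between 0.01 and 0.025 m and contact force between ram and drive_unit above 15 N and horizontal distance between saddle and lug_pad below 0.013 m and angle between jack's own z axis and vertical below 0.06 rad and value of joint handle_angle above 0.8 rad and contact force between the fingers and pump_handle above 1.5 N and linear speed of drive_unit below 0.02 m/s and contact force between each of the fingers, the arm and drive_unit below 2 N); the arm keeps its last pose, push and grip.
It fails at once if the robot touches the drive unit (more than 3 N) (contact force between any of the fingers, the arm and drive_unit above 3 N).
It fails at once if the jack is tipped over (more than 0.3 rad) (angle between jack's own z axis and vertical above 0.3 rad).
It fails at once if a bin, tool or other thing on the bench is pushed more than 30 mm (distance of any of bin_zinc, bin_brass, bin_black, spanner, hammer, packer, grease_tin from where it was at the start of the episode above 0.03 m).
It also fails if it takes over 67 s, if anything falls off the work surface, if the arm or the gripper's body presses on something with over 40 N, if the wrist force passes 120 N, or if a joint passes its speed limit or range.

## Working session

There is one attempt and no reset: what is moved stays moved. The work goes in short steps, each a Python script; the robot and the scene stay as the last script left them, time stands still between calls to the robot, and variables do not carry over. Pictures are saved under pics/ and viewed, and the job is handed in when it is done.

```bash
mkdir -p pics; ls
python3 - <<'E'
from station import *
import cv2,numpy as np
for n in("scene","top"):
    im=read_camera(n); cv2.imwrite(f"pics/{n}0.png",im[:,:,::-1])
    c=camera_info(n); print(n,c)
print(get_time(),get_tcp_pos(),get_ee_rot(),get_ft_force())
E
```

```text
pics
scene {'intrinsics': array([[391.3719436 ,   0.        , 321.51765498],
       [  0.        , 391.3719436 , 199.04800781],
       [  0.        ,   0.        ,   1.        ]]), 'T': array([[-0.7850655 , -0.51475245,  0.34453167,  0.86365759],
       [ 0.61936853, -0.64572254,  0.44657029,  0.50568223],
       [-0.00740129,  0.563979  ,  0.82575596,  1.08242802],
       [ 0.        ,  0.        ,  0.        ,  1.        ]])}
top {'intrinsics': array([[486.75255345,   0.        , 319.01432234],
       [  0.        , 486.75255345, 196.81997279],
       [  0.        ,   0.        ,   1.        ]]), 'T': array([[-6.19366068e-03,  9.84574310e-01, -1.74857273e-01,
         1.76970679e-01],
       [-9.99901411e-01, -8.30135806e-03, -1.13249726e-02,
         2.92101901e-04],
       [-1.26018300e-02,  1.74769891e-01,  9.84528658e-01,
         1.72619869e+00],
       [ 0.00000000e+00,  0.00000000e+00,  0.00000000e+00,
         1.00000000e+00]])}
0.1 [ 0.19043017 -0.59476747  0.2219851 ] [-4.04183422e-04  8.07732057e-01 -5.89549379e-01 -5.38807801e-04] [-0.36628363 -0.59242933 -0.66560059]
```

View pics/scene0.png

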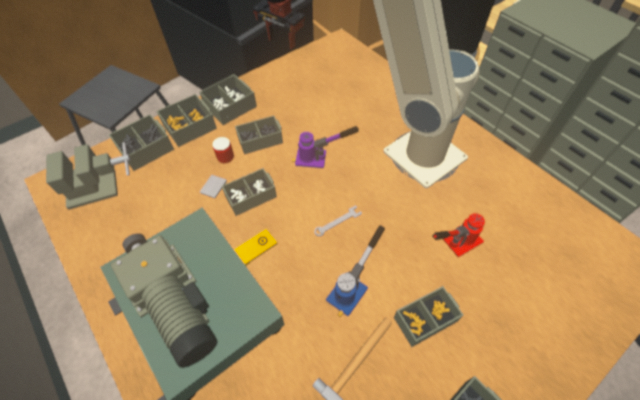

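View pics/top0.png

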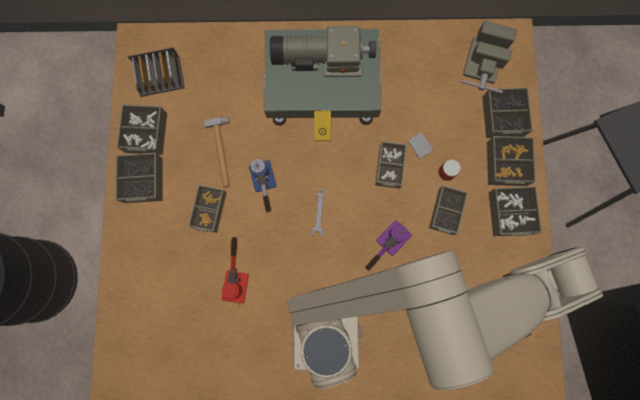

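The scene shows three jack-like objects. In the top view they are blue at (261,175), purple at (393,240) and red at (234,285); in the scene view they are at (346,288), (312,152) and (466,233). The description says blue, so I'll take (261,175). The yellow lug's ring is at top (322,131), scene (263,240). A close crop comes next.

Run:
```python
import cv2,numpy as np
t=cv2.imread("pics/top0.png"); s=cv2.imread("pics/scene0.png")
a=cv2.resize(t[105:220,235:345],None,fx=5,fy=5,interpolation=cv2.INTER_CUBIC)
b=cv2.resize(s[220:320,230:390],None,fx=5,fy=5,interpolation=cv2.INTER_CUBIC)
cv2.imwrite("pics/ct.png",a);cv2.imwrite("pics/cs.png",b)
```

```text
(no output)
```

View pics/ct.png

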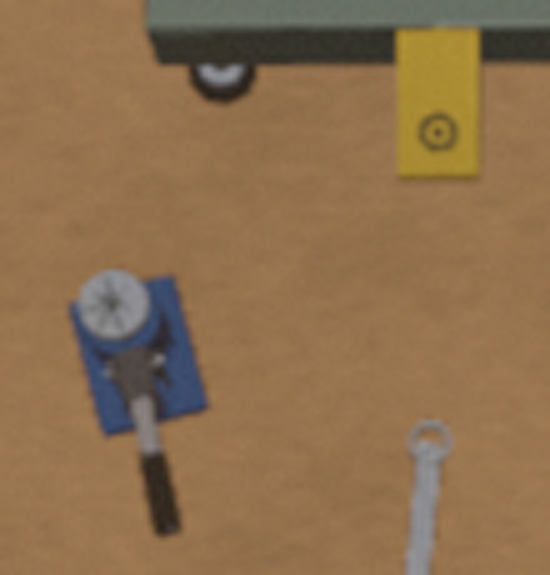

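View pics/cs.png

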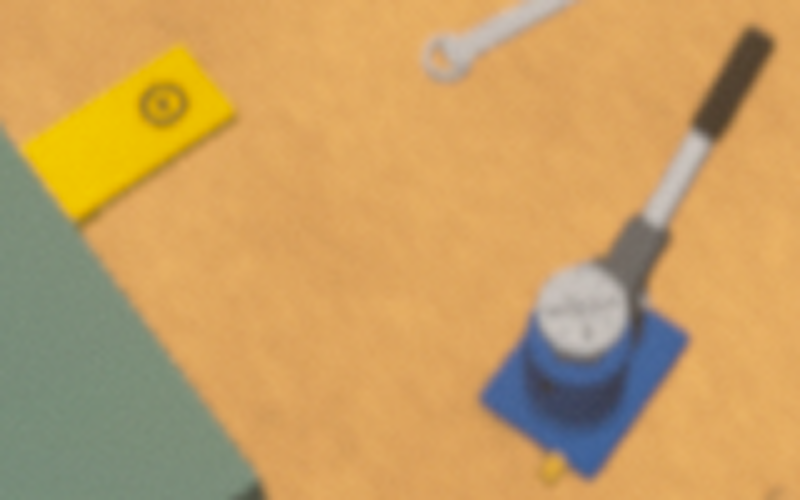

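```bash
cat > h.py <<'E'
import numpy as np,cv2
from station import *
def proj(n,P):
    c=camera_info(n);T=c["T"];p=T[:3,:3].T@(np.asarray(P,float)-T[:3,3]);K=c["intrinsics"]
    q=K@np.array([p[0],-p[1],-p[2]]);return q[:2]/q[2]
def ray(n,uv):
    c=camera_info(n);T=c["T"];d=np.linalg.inv(c["intrinsics"])@[uv[0],uv[1],1]
    d=T[:3,:3]@np.array([d[0],-d[1],-d[2]]);return T[:3,3],d/np.linalg.norm(d)
def plane(n,uv,z):
    o,d=ray(n,uv);return o+d*(z-o[2])/d[2]
def tri(uvt,uvs):
    A=np.zeros((3,3));b=np.zeros(3)
    for n,uv in(("top",uvt),("scene",uvs)):
        o,d=ray(n,uv);M=np.eye(3)-np.outer(d,d);A+=M;b+=M@o
    P=np.linalg.solve(A,b)
    return P,[np.linalg.norm((np.eye(3)-np.outer(d,d))@(P-o)) for o,d in(ray("top",uvt),ray("scene",uvs))]
E
python3 - <<'E'
from h import *
ct=lambda x,y:(235+(x+.5)/5-.5,105+(y+.5)/5-.5)
cs=lambda x,y:(230+(x+.5)/5-.5,220+(y+.5)/5-.5)
np.set_printoptions(precision=4,suppress=True)
print("saddle",tri(ct(114,304),cs(583,310)))
print("ring",tri(ct(437.5,132),cs(162,104)), plane("top",ct(437.5,132),.146),plane("scene",cs(162,104),.146))
print("grip end",tri(ct(168,533),cs(763,35)), "grip start",tri(ct(153,454),cs(708,137)))
t=cv2.imread("pics/top0.png"); s=cv2.imread("pics/scene0.png")
# sole corners (visible), top z=.014
for n,c,pts in(("top",ct,[(173,277),(208,407),(107,434),(70,306)]),("scene",cs,[(482,399),(592,479),(690,340)])):
    print(n,[plane(n,c(*p),.014)[:2] for p in pts])
# lug sides & end top view z=.146
print([plane("top",ct(*p),.146)[:2] for p in[(396,178),(481,178),(395,28),(480,28)]])
print("lug scene",[plane("scene",cs(*p),.146)[:2] for p in[(180,44),(237,110),(22,147)]])
hs=cv2.cvtColor(t,cv2.COLOR_BGR2HSV);m=cv2.inRange(hs,(100,110,50),(125,255,255));m[:105]=0
cn=max(cv2.findContours(m,0,1)[0],key=cv2.contourArea);r=cv2.minAreaRect(cn);print(r,[plane("top",p,.014)[:2] for p in cv2.boxPoints(r)])
E
```

```text
saddle (array([0.5726, 0.2282, 0.1175]), [np.float64(0.0006280996722267331), np.float64(0.0006280996722267267)])
ring (array([0.683 , 0.0065, 0.1478]), [np.float64(0.00027918825534498353), np.float64(0.00027918825534492737)]) [0.6834 0.0066 0.146 ] [0.6828 0.0052 0.146 ]
grip end (array([0.4084, 0.1831, 0.1654]), [np.float64(0.0003497849814451149), np.float64(0.000349784981445248)]) grip start (array([0.4637, 0.1993, 0.1386]), [np.float64(0.0026219867903223473), np.float64(0.002621986790322339)])
top [array([0.6182, 0.1998]), array([0.5218, 0.1735]), array([0.5027, 0.2458]), array([0.5973, 0.2742])]
scene [array([0.6198, 0.2041]), array([0.6007, 0.277 ]), array([0.5048, 0.2509])]
[array([0.6514, 0.0348]), array([ 0.6508, -0.0224]), array([0.7574, 0.0351]), array([ 0.7567, -0.0228])]
lug scene [array([ 0.6544, -0.0199]), array([0.6531, 0.0336]), array([ 0.7557, -0.0196])]
((269.6351318359375, 173.81082153320312), (25.810640335083008, 5.589565753936768), 80.53767395019531) [array([0.6126, 0.2159]), array([0.6158, 0.1959]), array([0.5216, 0.1796]), array([0.5184, 0.1993])]
```

```bash
cat >> h.py <<'E'
from scipy.spatial.transform import Rotation as Rn
np.set_printoptions(precision=4,suppress=True)
PSI=0.27
def pose(S,a,psi=PSI,t0=-0.3,dz=0.,over=0.):
    h=np.array([np.cos(psi),np.sin(psi),0]);z=np.array([0,0,1.]);jy=np.cross(z,h)
    e=0.6-a;t=t0+a
    G=np.array([S[0],S[1],0])-.037*h+.08*z-h*.127*np.cos(e)+z*(.127*np.sin(e)+dz)
    tz=h*np.sin(t)-z*np.cos(t);tx=-jy;ty=np.cross(tz,tx)
    q=Rn.from_matrix(np.c_[tx,ty,tz]).as_quat()
    return G+.019*tz,np.r_[q[3],q[:3]]
E
python3 - <<'E'
from h import *
for p in[(321,186),(321,194),(317,234)]:print("spanner",plane("top",p,.004))
S0=(.573,.228);L=(.683,.006)
for S in(S0,L):
  for a in(0,.3,.6,.9):
    p,q=pose(S,a);print(S,a,p,q,inverse_kinematics(p,q))
p,q=pose(S0,0,dz=.12);print(p,inverse_kinematics(p,q))
E
```

```text
spanner [0.5224 0.0127 0.004 ]
spanner [0.4931 0.0129 0.004 ]
spanner [0.349  0.0281 0.004 ]
(0.573, 0.228) 0 [0.4309 0.1887 0.1336] [ 0.1189  0.7869 -0.5987 -0.0905] [0.3683 0.4715 1.8409 0.0321 1.128  1.651 ]
(0.573, 0.228) 0.3 [0.4204 0.1858 0.0985] [-0.      0.7958 -0.6055  0.    ] [ 0.3902  0.3894  2.0697 -0.      0.6825  1.691 ]
(0.573, 0.228) 0.6 [0.4204 0.1858 0.0618] [-0.1189  0.7869 -0.5987  0.0905] [ 0.4199  0.4149  2.2746 -0.2785  0.1613  1.9892]
(0.573, 0.228) 0.9 [0.4307 0.1886 0.0268] [-0.2352  0.7603 -0.5785  0.1789] [ 0.4564  0.6139  2.423   3.3626  0.4974 -1.6114]
(0.683, 0.006) 0 [ 0.5409 -0.0333  0.1336] [ 0.1189  0.7869 -0.5987 -0.0905] [-0.0331  0.5551  1.6848 -0.0951  1.1903  1.3159]
(0.683, 0.006) 0.3 [ 0.5304 -0.0362  0.0985] [-0.      0.7958 -0.6055  0.    ] [-0.0906  0.4708  1.9152 -0.      0.7556  1.2102]
(0.683, 0.006) 0.6 [ 0.5304 -0.0362  0.0618] [-0.1189  0.7869 -0.5987  0.0905] [-0.163   0.4795  2.1143  0.4327  0.3002  0.7394]
(0.683, 0.006) 0.9 [ 0.5407 -0.0334  0.0268] [-0.2352  0.7603 -0.5785  0.1789] [-0.243   0.6205  2.2542  2.3183  0.3875 -1.2212]
[0.4309 0.1887 0.2536] [0.3683 0.3099 1.7579 0.0296 1.3725 1.6589]
```

```bash
sed -i 's/t0=-0.3/t0=-0.5/; s/t=t0+a$/t=t0+a\/1.5/' h.py
python3 - <<'E'
from h import *
S0=(.573,.228);L=(.683,.006)
for S in(S0,L):
  for a in(0,.45,.9):
    p,q=pose(S,a);print(S,a,p,inverse_kinematics(p,q))
p,q=pose(S0,0,dz=.12)
tp=get_tcp_pos();movel([tp[0],tp[1],.3],v=.3)
move_pose(p,q);print(get_time(),get_tcp_pos())
for n in("scene","top"):cv2.imwrite(f"pics/{n}1.png",read_camera(n)[:,:,::-1])
E
```

```text
(0.573, 0.228) 0 [0.4275 0.1877 0.135 ] [0.3598 0.5687 1.7289 0.0441 1.3426 1.6396]
(0.573, 0.228) 0.45 [0.4127 0.1836 0.0804] [0.3777 0.4923 1.9653 0.0276 0.883  1.6588]
(0.573, 0.228) 0.9 [0.4222 0.1863 0.0236] [ 0.3983  0.5249  2.1508 -0.0356  0.3669  1.7317]
(0.683, 0.006) 0 [ 0.5375 -0.0343  0.135 ] [-0.0096  0.6492  1.5688 -0.1345  1.4086  1.3458]
(0.683, 0.006) 0.45 [ 0.5227 -0.0384  0.0804] [-0.0582  0.567   1.8098 -0.0785  0.9558  1.2941]
(0.683, 0.006) 0.9 [ 0.5322 -0.0357  0.0236] [-0.1109  0.5826  1.9935  0.0814  0.474   1.1192]
3.4083 [0.4279 0.1872 0.2551]
```

Run:
```python
import cv2,numpy as np
t=cv2.imread("pics/top1.png"); s=cv2.imread("pics/scene1.png")
a=cv2.resize(t[105:225,215:335],None,fx=3.3,fy=3.3,interpolation=2)
b=cv2.resize(s[200:320,280:400],None,fx=3.3,fy=3.3,interpolation=2)
cv2.imwrite("pics/c1.png",np.hstack([a,b]))
```

```text
(no output)
```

View pics/c1.png

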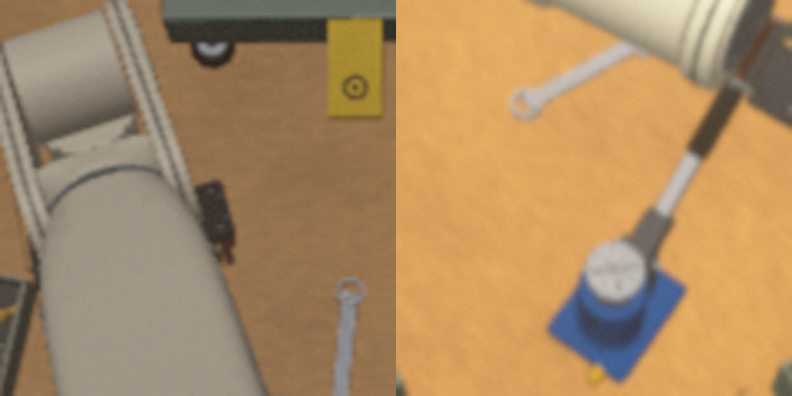

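The scene crop shows the blue jack upright and undisturbed, with the fingers above the grip at scene crop (735,90). The arm hides the jack in the top view. I'll descend and pinch.

Run:
```python
from h import *
S0=(.573,.228)
p,q=pose(S0,0)
print(movel(p,v=.12,until_force=8),get_ft_force())
command_gripper(0.0)
print(get_time(),get_tcp_pos(),p,get_grip_width()*88,get_ft_force(),get_ft_torque())
cv2.imwrite("pics/scene2.png",cv2.resize(read_camera("scene")[200:320,280:400],None,fx=4,fy=4)[:,:,::-1])
```

```text
False [-0.8376 -0.0592  1.3229]
5.7333 [0.4275 0.1878 0.135 ] [0.4275 0.1877 0.135 ] 17.60649614464885 [ 0.0448  0.9802 -0.2835] [ 0.0309 -0.157   0.0887]
```

View pics/scene2.png

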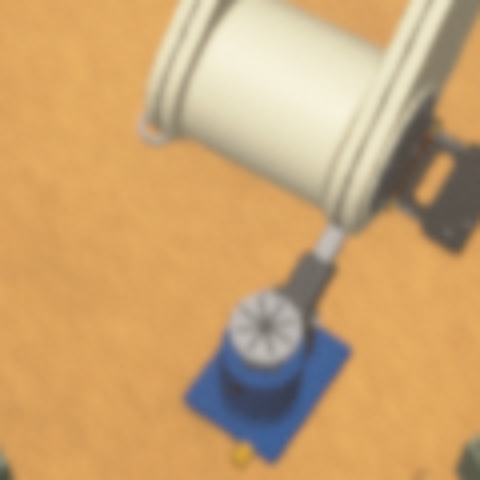

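Run:
```python
from h import *
S=np.array([.573,.228]);L=np.array([.683,.006])
M=np.array([.625,.02])
p,q=pose(M,0)
movel(p,v=.1)
print(get_time(),get_tcp_pos(),p,get_ft_force(),get_ft_torque())
im=read_camera("scene")[:,:,::-1];cv2.imwrite("pics/s3.png",im)
t=read_camera("top")[:,:,::-1];cv2.imwrite("pics/t3.png",t)
u=proj("scene",[M[0],M[1],.1175]);print(u)
x,y=int(u[0]),int(u[1]);print(x,y)
cv2.imwrite("pics/c3.png",np.hstack([cv2.resize(im[y-50:y+60,x-60:x+50],None,fx=3.6,fy=3.6,interpolation=2),cv2.resize(t[110:220,265:375],None,fx=3.6,fy=3.6,interpolation=2)]))
```

```text
8.075 [ 0.4793 -0.0199  0.1351] [ 0.4795 -0.0203  0.135 ] [-0.895   4.9624  0.0451] [0.8145 0.1518 0.1263]
[283.5512 237.5218]
283 237
```

View pics/c3.png

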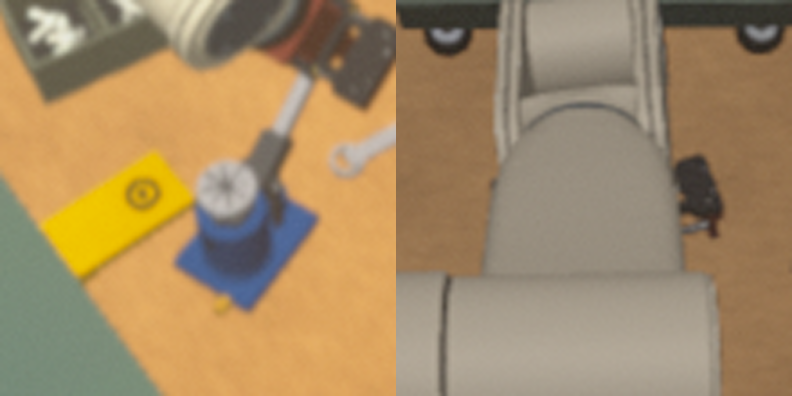

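Run:
```python
from h import *
c=lambda x,y:(223+(x+.5)/3.6-.5,187+(y+.5)/3.6-.5)
print("S",plane("scene",c(228,191),.1175),"ring",plane("scene",c(142,193),.146))
P=[plane("scene",c(*p),.014)[:2] for p in[(175,263),(247,311),(320,217)]];print(P)
d=P[1]-P[2];print("yaw",np.arctan2(d[1],d[0]));d=P[1]-P[0];print(np.arctan2(-d[0],d[1]))
m=(P[0]+P[2])/2;print("S from sole",m+.012*np.array([np.cos(.27),np.sin(.27)]))
```

```text
S [0.6237 0.0298 0.1175] ring [0.6824 0.005  0.146 ]
[array([0.6716, 0.0067]), array([0.6498, 0.0787]), array([0.5513, 0.0478])]
yaw 0.3040121535154402
0.2946803324227936
S from sole [0.623  0.0304]
```

Run:
```python
from h import *
p=get_tcp_pos()+np.array([.0595,-.025,0]);p[2]=.135
movel(p,v=.06)
print(get_time(),get_tcp_pos(),p,get_ft_force(),get_ft_torque())
im=read_camera("scene")[:,:,::-1];cv2.imwrite("pics/s4.png",im)
cv2.imwrite("pics/c4.png",cv2.resize(im[180:290,200:330],None,fx=6,fy=5.4,interpolation=2))
```

```text
9.3917 [ 0.5374 -0.0451  0.1351] [ 0.5388 -0.0449  0.135 ] [-4.6849  1.6437  3.1342] [0.2051 0.7454 0.0825]
```

View pics/c4.png

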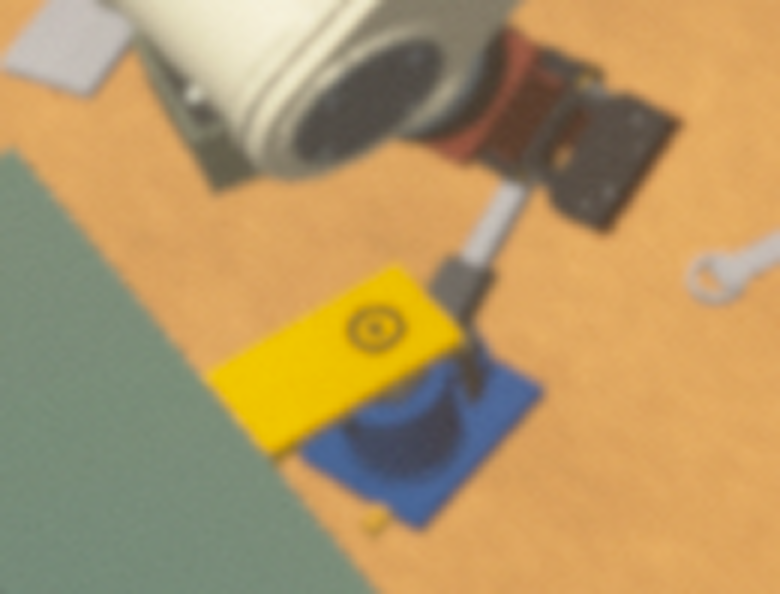

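Run:
```python
from h import *
c=lambda x,y:(200+(x+.5)/6-.5,180+(y+.5)/5.4-.5)
P=[plane("scene",c(*p),.014)[:2] for p in[(420,530),(546,391)]];d=P[0]-P[1];print(P,np.linalg.norm(d),"yaw",np.arctan2(d[1],d[0]))
f=lambda P,psi,bx:P-bx*np.array([np.cos(psi),np.sin(psi)])-.04*np.array([-np.sin(psi),np.cos(psi)])
for psi in(.29,.31,.33):print(psi,f(P[0],psi,.04),f(P[1],psi,-.064))
# calibrate same on s3
c3=lambda x,y:(223+(x+.5)/3.6-.5,187+(y+.5)/3.6-.5)
for psi in(.29,.31):print("s3",f(plane("scene",c3(247,311),.014)[:2],psi,.04),f(plane("scene",c3(320,217),.014)[:2],psi,-.064))
print("ring",plane("scene",c(376,327),.146))
```

```text
[array([0.7078, 0.0514]), array([0.6114, 0.0219])] 0.10079112401590735 yaw 0.2964078856175725
0.29 [0.6809 0.0016] [0.6842 0.0019]
0.31 [0.6819 0.0011] [0.6846 0.0034]
0.33 [0.6829 0.0006] [0.6849 0.0048]
s3 [0.6229 0.0289] [0.6241 0.0277]
s3 [0.6239 0.0284] [0.6244 0.0292]
ring [0.6819 0.005  0.146 ]
```

```bash
cat >> h.py <<'E'
B0=np.array([.538,-.045,.135])
def arc(a,dx=0.,psi=.30):
    p0,_=pose((0,0),0,psi=psi);p,_=pose((0,0),a,psi=psi);_,q=pose((0,0),a)
    P=B0+p-p0;P[0]+=dx;return P,q
def down(dx0,dx1,guard,v=.1,end=.93):
    for a in(.2,.4,.6,.76):
        p,q=arc(a,dx0+(dx1-dx0)*a/.9);movel(p,q,v=v)
    f0=get_ft_force()
    p,q=arc(end,dx1);hit=movel(p,q,v=.04,until_force=guard)
    print("down t%.2f hit %s z %.4f tgt %.4f"%(get_time(),hit,get_tcp_pos()[2],p[2]),"f.76",f0,"f",get_ft_force())
def up(dx,v=.14):
    for a in(.68,.45,.22,0):
        p,q=arc(a,dx);movel(p,q,v=v)
    print("up t%.2f"%get_time(),get_tcp_pos()-p,get_ft_force(),get_ft_torque())
def snap(k):
    im=read_camera("scene")[:,:,::-1];cv2.imwrite(f"pics/s{k}.png",im)
    cv2.imwrite(f"pics/c{k}.png",cv2.resize(im[180:290,200:330],None,fx=6,fy=5.4,interpolation=2))
E
python3 - <<'E'
from h import *
for a in (0,.3,.6,.93): print(inverse_kinematics(*arc(a)))
print(get_ft_force());wait(.2)
down(0,0,6);snap(5)
E
```

```text
[-0.0254  0.6498  1.5677 -0.1419  1.4074  1.3331]
[-0.0592  0.5856  1.7328 -0.1068  1.1102  1.303 ]
[-0.0957  0.562   1.8755 -0.0499  0.7982  1.2416]
[-0.1357  0.5888  1.9997  0.11    0.4451  1.0684]
[-4.315   2.6245  3.5854]
down t11.55 hit True z 0.0345 tgt 0.0199 f.76 [3.5483 3.4936 2.3038] f [-0.6685  0.9358  4.9925]
```

View pics/c5.png

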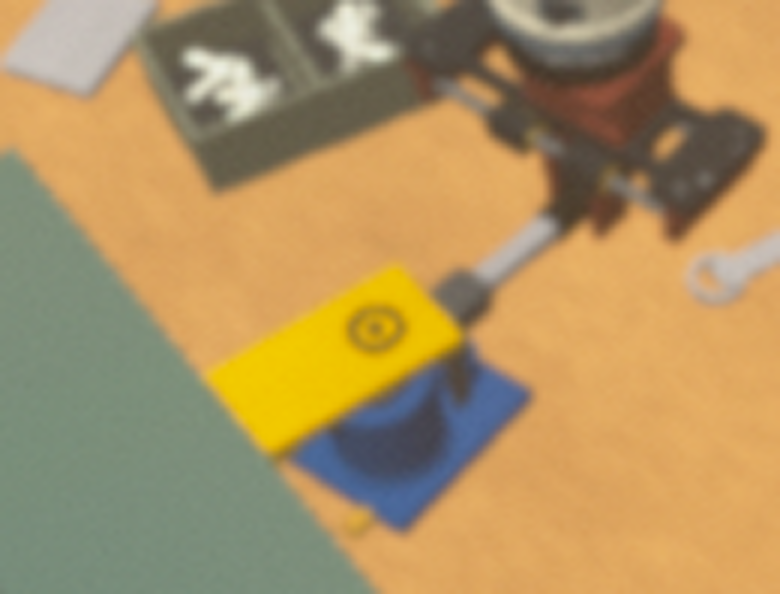

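```bash
cat >> h.py <<'E'
def jackpose(a,b,fx=6,fy=5.4,ox=200,oy=180):
    c=lambda x,y:(ox+(x+.5)/fx-.5,oy+(y+.5)/fy-.5)
    A,B=[plane("scene",c(*p),.014)[:2] for p in(a,b)];d=A-B;psi=np.arctan2(d[1],d[0])
    h=np.array([np.cos(psi),np.sin(psi)]);j=np.array([-h[1],h[0]])
    S=(A+B)/2+.012*h-.04*j
    print("jack",S,"psi",psi,"len",np.linalg.norm(d));return S,psi
E
python3 - <<'E'
from h import *
jackpose((420,530),(546,391))
jackpose((403,532),(534,396))
print(get_tcp_pos(),get_ee_rot(),arc(.9))
E
```

```text
jack [0.6828 0.0019] psi 0.2964078856175725 len 0.10079112401590735
jack [ 0.6886 -0.0015] psi 0.26689271926798275 len 0.1005061092798473
[ 0.5318 -0.0475  0.0347] [-0.0181  0.7959 -0.6049  0.0138] (array([ 0.5327, -0.0466,  0.0235]), array([-0.0398,  0.7948, -0.6047,  0.0303]))
```

```bash
cat >> h.py <<'E'
def press(dx,thr,a0=.8,a1=.96,psi=.27,step=.025):
    a=a0
    while a<a1:
        a+=step;p,q=arc(a,dx,psi);movel(p,q,v=.05);f=get_ft_force()
        if f[2]>thr:break
    print("press t%.2f a %.3f z %.4f"%(get_time(),a,get_tcp_pos()[2]),f)
    return a
def down(dx0,dx1,thr,v=.12,psi=.27):
    for a in(.2,.4,.6,.78):
        p,q=arc(a,dx0+(dx1-dx0)*a/.9,psi);movel(p,q,v=v)
    print("f.78",get_ft_force());return press(dx1,thr,.78,psi=psi)
E
sed -i 's/def arc(a,dx=0.,psi=.30)/def arc(a,dx=0.,psi=.27)/' h.py
sed -i 's/^B0=.*/B0=np.array([.5365,-.043,.135])/' h.py
python3 - <<'E'
from h import *
press(0,9.)
snap(6)
up(0);snap(7)
E
python3 - <<'E'
import cv2,numpy as np
a=cv2.imread('pics/c6.png')[200:];b=cv2.imread('pics/c7.png')[200:]
cv2.imwrite('pics/c67.png',np.hstack([a[:,150:540],b[:,150:560]]))
E
```

```text
press t13.10 a 0.950 z 0.0185 [-2.5255 -2.1708 11.3094]
up t14.62 [-0.      0.0002 -0.002 ] [ 4.8075  1.6768 -1.0337] [ 0.2475 -1.0788 -0.0553]
```

View pics/c67.png

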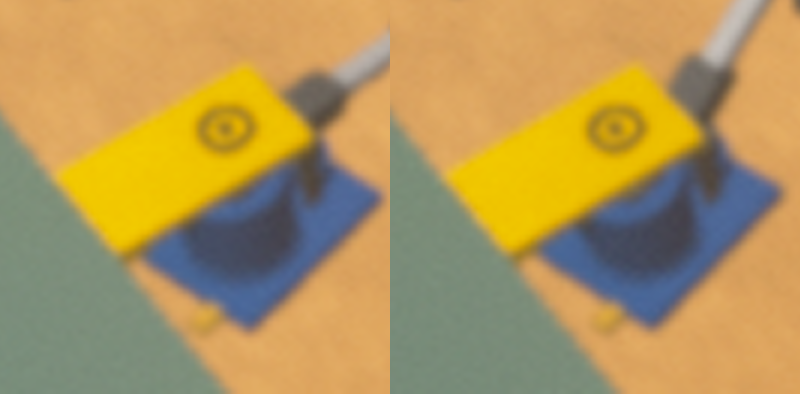

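Run:
```python
from h import *
jackpose((250+150,531),(383+150,397))
jackpose((413,530),(543,392))
jackpose((420,530),(546,391))
```

```text
jack [ 0.6888 -0.0024] psi 0.2515538331955014 len 0.1001655949620578
jack [0.6842 0.0002] psi 0.2773915641468878 len 0.10138401700252717
jack [0.6828 0.0019] psi 0.2964078856175725 len 0.10079112401590735
```

```bash
sed -i 's/^B0=.*/B0=np.array([.5335,-.038,.1355])/; s/^PSI=.*/PSI=0.285/; s/psi=\.27/psi=.285/g' h.py
python3 - <<'E'
from h import *
p,q=arc(0);movel(p,q,v=.03);print(get_tcp_pos()-p,get_ft_force());snap(8)
down(0,0,9.);snap(9)
E
python3 - <<'E'
import cv2,numpy as np
a=cv2.imread('pics/c8.png')[200:];b=cv2.imread('pics/c9.png')[200:]
cv2.imwrite('pics/c89.png',np.hstack([a[:,160:560],b[:,160:560]]))
E
```

```text
[-0.0016 -0.0001 -0.0011] [ 0.3866 -0.6442 -7.3319]
f.78 [1.8116 2.2673 8.5485]
press t16.73 a 0.805 z 0.0369 [ 1.2074  0.981  10.1759]
```

View pics/c89.png

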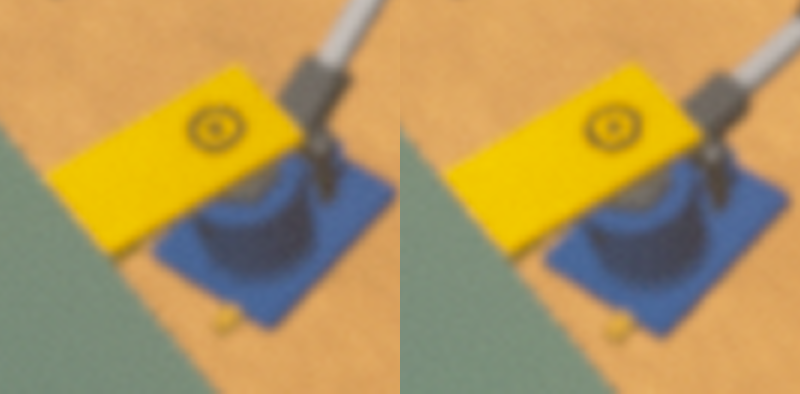

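Run:
```python
from h import *
jackpose((270+160,530),(396+160,391))
jackpose((422,538),(550,400))
press(0,14.,.8);snap(10)
```

```text
jack [0.6788 0.0049] psi 0.2947950728674858 len 0.10089985103886397
jack [0.684  0.0067] psi 0.2829294126099786 len 0.10051717661808893
press t18.28 a 0.950 z 0.0202 [-5.9037 -0.3846 24.8691]
```

View pics/c10.png

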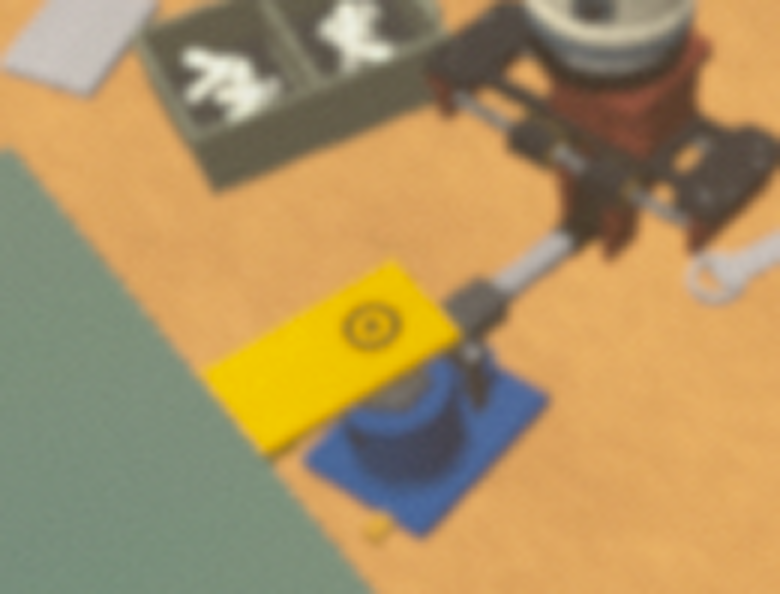

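```bash
sed -i 's/^B0=.*/B0=np.array([.534,-.038,.134])/' h.py
cat >> h.py <<'E'
L0=np.array([.683,.0055])
def ringpx(front):
    th=front/.259  # rotation about the rear feet
    r=np.array([-.355,.116]);c,s=np.cos(th),np.sin(th)
    x=L0[0]+.355+c*r[0]+s*r[1];z=.03-s*r[0]+c*r[1]
    return proj("scene",[x,L0[1],z])
def lift():
    im=read_camera("scene")[:,:,::-1]
    g=cv2.inRange(cv2.cvtColor(im,cv2.COLOR_BGR2HSV),(20,150,120),(32,255,255));g[:200]=0;g[:,300:]=0
    cn=max(cv2.findContours(g,0,2)[0],key=cv2.contourArea);m=np.zeros_like(g);cv2.drawContours(m,[cn],-1,255,-1)
    M=cv2.moments(m);return M["m10"]/M["m00"],M["m01"]/M["m00"],M["m00"]/255
E
python3 - <<'E'
from h import *
for f in(0,.005,.01,.015,.02,.025):
    u=ringpx(f);print(f,u,"crop",(u[0]-200)*6,(u[1]-180)*5.4)
up(0);snap(11);print(lift())
down(0,.002,18.);snap(12);print(lift())
E
```

```text
0 [261.9958 240.5012] crop 371.97488478870036 326.70623809514194
0.005 [260.94   239.7632] crop 365.6400775823057 322.72140170783297
0.01 [259.8323 239.0515] crop 358.9937813354261 318.8779440464723
0.015 [258.6721 238.3666] crop 352.0325846716253 315.1798693831347
0.02 [257.4589 237.7095] crop 344.75313225859463 311.6312488686326
0.025 [256.192  237.0808] crop 337.15213291644943 308.2362188401952
up t19.79 [-0.0009 -0.0002 -0.0017] [ 2.8978 -2.0305  3.1549] [-0.1198 -0.7393  0.0608]
(254.8267515923567, 245.74904458598726, 785.0)
f.78 [2.2723 1.7597 9.5295]
press t23.07 a 0.955 z 0.0180 [-4.4502 -0.554  23.1881]
(253.19702602230484, 244.82156133828997, 807.0)
```

View pics/c12.png

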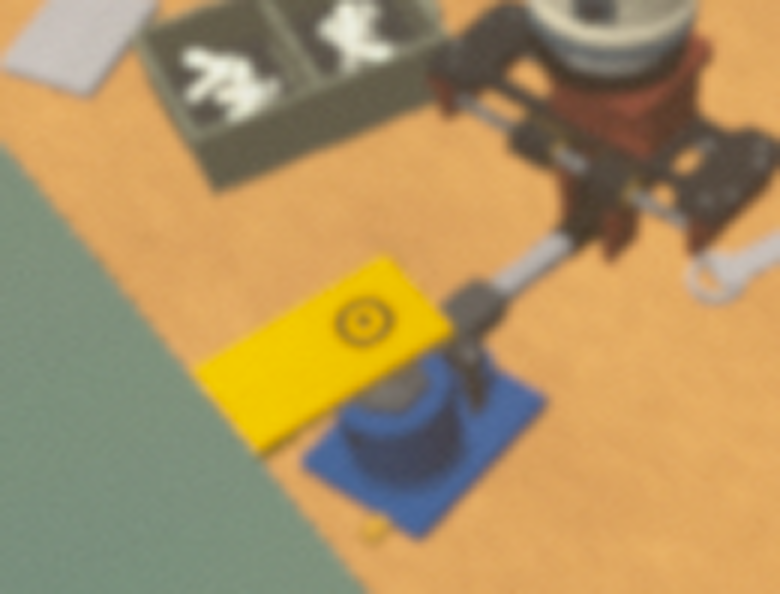

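Run:
```python
from h import *
jackpose((421,539),(548,401))
up(.002)
down(.002,.005,18.);snap(13);print(lift())
```

```text
jack [0.6851 0.0068] psi 0.2870433878147775 len 0.10016864711431604
up t24.63 [-0.001   0.     -0.0014] [-0.7373 -1.1667  4.8028] [-0.1151  0.0483 -0.1025]
f.78 [0.0282 2.2376 8.4803]
press t28.06 a 0.980 z 0.0150 [-8.4233  0.5131 29.0084]
(251.74268292682927, 244.05, 820.0)
```

View pics/c13.png

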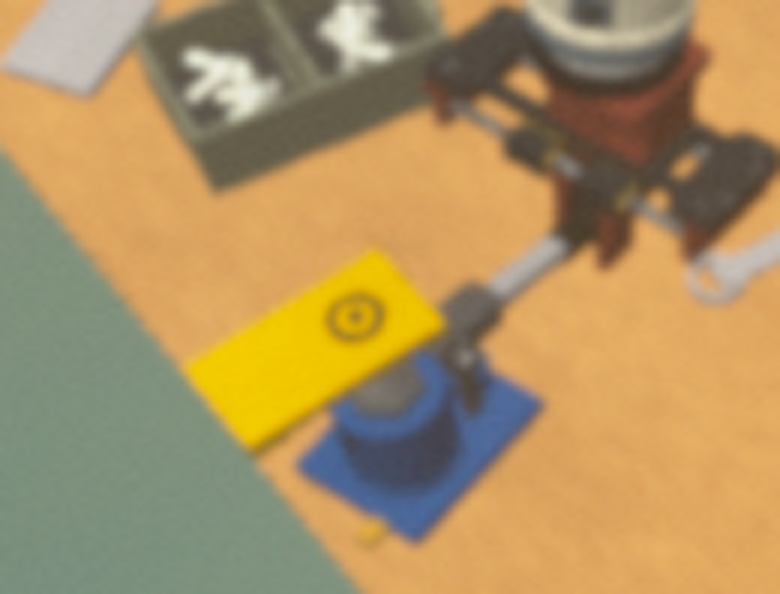

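Run:
```python
from h import *
S,psi=jackpose((417,543),(542,404))
U=8
def up8(k):return cv2.resize(cv2.imread(f"pics/s{k}.png")[215:265,235:290],None,fx=U,fy=U,interpolation=2)
a=up8(4);u0=np.array([262.0,240.3]);cx,cy=((u0-[235,215])*U).astype(int)
T=a[cy-50:cy+50,cx-60:cx+60]
for k in(4,10,11,12,13):
    r=cv2.matchTemplate(up8(k),T,cv2.TM_CCOEFF_NORMED);_,m,_,l=cv2.minMaxLoc(r);d=(np.array(l)-[cx-60,cy-50])/U
    fs=np.linspace(0,.03,301);e=[np.linalg.norm(ringpx(f)-ringpx(0)-d) for f in fs];i=np.argmin(e);print(k,d,m,"front",fs[i],"err px",e[i])
print(get_ft_force(),get_tcp_pos(),get_time(),get_grip_width()*88)
```

```text
jack [0.6887 0.0072] psi 0.29913772780876513 len 0.09985271807268317
4 [0. 0.] 0.9999966621398926 front 0.0 err px 0.0
10 [-0.75  -0.375] 0.9850334525108337 front 0.0031999999999999997 err px 0.12840992751021607
11 [-0.375 -0.125] 0.9765098094940186 front 0.0014999999999999998 err px 0.1177819191223303
12 [-2.   -1.25] 0.9647759795188904 front 0.009099999999999999 err px 0.08357996785011701Traceback (most recent call last):
  File "<stdin>", line 9, in <module>
  File "h.py", line 66, in ringpx
    return proj("scene",[x,L0[1],z])
  File "h.py", line 4, in proj
    c=camera_info(n);T=c["T"];p=T[:3,:3].T@(np.asarray(P,float)-T[:3,3]);K=c["intrinsics"]
ValueError: time passes only in moves, steps and waits
```

```bash
sed -i 's/^from station import \*/from station import */; /^def proj/i import functools,station\ncamera_info=functools.lru_cache(None)(station.camera_info)' h.py
python3 - <<'E'
from h import *
wait(1.0);snap(14)
U=8
def up8(k):return cv2.resize(cv2.imread(f"pics/s{k}.png")[215:265,235:290],None,fx=U,fy=U,interpolation=2)
a=up8(4);u0=np.array([262.0,240.3]);cx,cy=((u0-[235,215])*U).astype(int)
T=a[cy-50:cy+50,cx-60:cx+60]
fs=np.linspace(0,.03,301);px=np.array([ringpx(f)-ringpx(0) for f in fs])
for k in(12,13,14):
    r=cv2.matchTemplate(up8(k),T,cv2.TM_CCOEFF_NORMED);_,m,_,l=cv2.minMaxLoc(r);d=(np.array(l)-[cx-60,cy-50])/U
    e=np.linalg.norm(px-d,axis=1);i=np.argmin(e);print(k,d,m,"front",fs[i],"err px",e[i])
f=fs[i];print("pad x now",L0[0]+.355-.355*np.cos(f/.259)+.1*np.sin(f/.259))
print(get_ft_force(),get_tcp_pos(),get_time(),get_grip_width()*88)
E
```

```text
12 [-2.   -1.25] 0.9647759795188904 front 0.009099999999999999 err px 0.08357996785011701
13 [-3.375 -2.125] 0.9542723894119263 front 0.015099999999999999 err px 0.03583604818366925
14 [-3.375 -2.125] 0.9556336402893066 front 0.015099999999999999 err px 0.03583604818366925
pad x now 0.6894299696801768
[-7.6048 -0.1516 29.7217] [ 0.5376 -0.0386  0.015 ] 29.2083 17.792058121958185
```

View pics/s14.png

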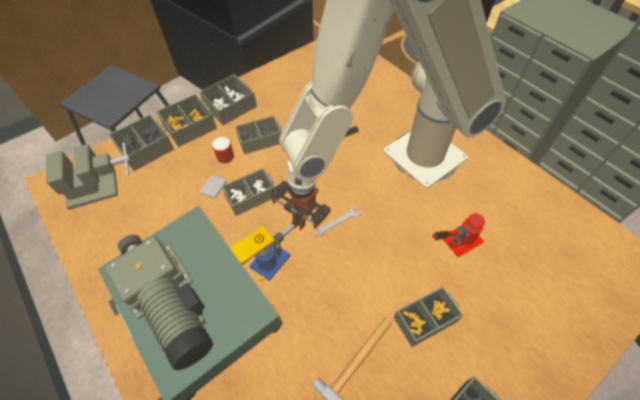

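```bash
python3 -c "
from station import *
print(get_ft_force(),get_grip_width()*88,get_time());job_done()"
```

```text
[-7.60483724 -0.15163045 29.72171845] 17.792058121958185 29.2083
the job is handed in; nothing more can be done
```

The job is handed in. The front feet are about 15 mm clear of the bench, and the gripper is still pinching the handle, pressed down at the end of its stroke. I pinched the blue jack's handle grip, dragged the jack until its saddle was under the yellow lug's pad, and pumped four strokes. The run took about 29 s.

Last checks:
- **Lift:** the lug ring's shift in the scene camera gives 15.1 mm at the front feet, unchanged over a 1 s wait.
- **Alignment:** I estimate the saddle at (0.689, 0.007) and the pad at (0.689, 0.0055), about 2 mm apart. This comes from the sole corners and the calculated pad movement, because the lug hides the saddle.
- **Handle:** there is a steady 30 N of push at the wrist, well above pumping force, so I take the handle to be on its stop. I had no direct angle reading. The finger opening is 17.8 mm, so they are still on the 18 mm grip.
- **Other things:** the jack looks upright, and everything else I could see in the last picture is where it was. The arm was clear of the unit in every picture I viewed.

Not everything went to plan:
- **Yaw during the drag:** it slipped a little, about 0.03 rad.
- **First stroke:** the jack crept about 6 mm. A sideways force also ended the first press early, so I continued it down to the stop.
- **Grip in the pads:** it slid about 8 mm as I pressed, so the fingers now sit lower on it than at the start.

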